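# Work the two spring corners of a tilt plate to their set marks

### The arm

A 7-joint arm with a two-finger parallel gripper is mounted at the origin on the work surface. World frame = base frame: x ahead of the robot, y to its left, z up, the work surface at z = 0. Lengths are in m, angles in rad, forces in N, time in s.
With the tool pointing down it reaches from about 0.4 to 0.875 m from the base axis. Payload 6.5 kg.
Tool frame: the origin (TCP) lies at the very end of the fingers, on their centre line; the grasp point (between the pads) lies manip.grip_point_offset behind it (manip.grip_point_offset is the distance from the TCP to the grasp point, in m); z points along the fingers, y is the line along which they close (so a half turn about z gives the same grasp; the last joint's range is limited). The gripper opens to 85 mm and grips with 20 to 120 N. Pads are 22 mm wide; open, the fingers measure 114 mm over their backs; the gripper's body (76 mm by 85 mm) begins 54 mm behind the grasp point. The pads swing forward as they close: fully open they stand 13 mm farther back than shut.
Start: joints at [1.074, 0.536, -0.004, 1.538, 0.003, 1.067, -0.071], TCP at [0.271, -0.591, 0.202] pointing down, gripper open.
Joint ranges: [-2.7, 2.7], [-0.37, 2.16], [-1.27, 1.26], [0.24, 2.4], [-1.31, 4.45], [0.19, 1.91], [-2.76, 2.76]. Speed limits (rad/s): [2.39, 2.39, 3.14, 3.14, 3.14, 3.14, 3.14].

### API

Orientations are given as a unit quaternion [w, x, y, z].
In Python, from rig import manip gives the robot as it stands.
- The arm moves only by the tool play_rows, never from a script. Its argument "increments" is a list of rows, each a list of 7 numbers: the shift along the tool's x, y, z as a fraction of full scale, then the turn, a rotation vector about the tool's x, y, z as a fraction of full scale, then the opening, from -1 (shut) to 1 (fully open), so that 0 is half open. In form: [[x, y, z, ax, ay, az, fingers], ...]. A call has exactly 10 rows; each row is the pose to reach, as a shift and turn from the pose commanded when the call began, along the tool's axes at that moment, turning the shorter way round; what a row does not reach only later rows make up. Full scale, the value 1, is 0.1 m for a shift and pi rad for a turn. A row lasts 1/8 s, in which the tool goes at most 62.5 mm and 10.7 degrees, less where a joint would pass 70% of its speed; a pose out of reach is approached as far as the arm can. A call with a number of a shift or a turn outside -1 to 1 is refused whole. A call with a gripper value outside its range is refused whole. The fingers move at their own pace and stop on an object; "grip_force" is the grip in N (left out, the last holds). Time passes only in rows, so rows that repeat a pose let the fingers close, or fill a call up. It gives the time, the measured TCP pose, the force, the opening and the grip force at its end, in the units of the state.
- manip.get_obs(): the state, without advancing time (a new reading comes with each control period).
- manip.read_camera(name): name is "scene" or "top" or "wrist"; returns (picture, depth): 384x512x3 uint8, red, green, blue; 384x512 float32, m along the optical axis (not along the pixel's ray), 0 where there is no reading.
- manip.camera_info(name): a dict with "vfov" (degrees; the focal length in pixels is half the picture's height over the tangent of half this angle, whatever the lens; pixels are square), "cx", "cy" (the principal point, pixels), "eye" and "rotation" of the camera in the world. Camera axes: x right, y up, looking along -z (the intrinsics and any distortion apply to the point x, -y, -z); pixel columns grow to the right and rows downward; lengths in m; the calibration is good to about 2 mm. A picture is of the moment at which its call begins: read the wrist's pose just before it. camera_info takes no time and is no camera call; for the wrist camera it gives the pose at the moment of the call.
- manip.finish_job(): hands the job in; it is judged then, once.
The state is a dict: "t": time; "joints": joint angles; "dq": joint speeds; "joint_torque": joint torques, N m; "tool_pos": TCP position; "tool_rot": TCP orientation; "contact_force": force on the tool from outside, world axes, zero at the start; "torque": the same for the moment, N m; "gripper_width": opening from 0.0 (shut) to 1.0 (fully open); "finger_force": force on a finger pad.
Only numpy, scipy, OpenCV 4.12 (cv2) and the standard library are available. Lean on these libraries where they do the work, as an engineer would, in place of code of your own. Each camera call takes 0.05 s, during which the arm holds its last target. There are 200 camera calls.

### The job

Check the springs of the tilt plate with a fingertip: press the round pad straight down until the pointer beyond it is level with the sliding index on its scale, keep it there for a second, then let go so that the corner springs back up. Then do the same with the square pad and its own index. Stop at the index rather than pressing on past it, work one corner at a time, and do not shift or lift the indexes or the loose things standing around.

Things in the scene. Friction and masses are not known exactly. Their poses are not given: they have to be found in the camera images.
- mount: Spring-backed tilt plate, fixed, placed and turned anew each time: blue cast base 14 mm high under a 135 mm square, 10 mm thick aluminium plate, level at rest, its top 83 mm above the bench, with a 50 mm square, 16 mm high steel block bolted amid it. Origin: underside of the base amid the plate; z up; the pivot corner lies on -x, the spring corners left (round pad, +y) and right (square pad, -y)
- pivot (a point): Pivot corner of the plate, on a ball post, at mid-thickness of the plate, 78 mm above the bench and 75 mm from the mount's origin along -x. From it the round pad lies at +45 degrees and the square pad at -45 degrees to the mount's x axis, a spring plunger under each
- round_pad: Round steel press pad, 30 mm across, 8 mm high, on one spring corner of the plate. Origin: centre of its underside; its top is 8 mm above that, 91 mm above the bench at rest. It lies 110 mm from the pivot axis
- square_pad: Square steel press pad, 30 x 30 mm, 8 mm high, on the other spring corner. Origin: centre of its underside; its top is 8 mm above that, 91 mm above the bench at rest. It lies 110 mm from the pivot axis
- round_corner (a joint): Tilt of the plate at the round-pad corner (rad): 0 at rest, grows as that pad is pressed down, hard stop at 0.27. The spring takes about 4 to 5 N on the pad to start it and about 4.5 N more per 0.1 rad (per 11 mm at the pad), and brings it back to 0 when let go
- square_corner (a joint): The same for the square-pad corner. Each corner tilts about the line through the pivot and the other corner, so pressing one pad on its middle does not move the other
- round_slide (a joint): Not to be moved: setting of the brass index on the round pad's scale, m below the pointer's rest height. Stiff slide (8 N)
- square_slide (a joint): Not to be moved: setting of the brass index on the square pad's scale, m below the pointer's rest height. Stiff slide (8 N)
- round_pointer (a point): Tip of the dark steel pointer, 3 mm thick, that sticks out level from the plate corner with the round pad, 180 mm from the pivot axis (70 mm outward of the pad's middle), 78 mm above the bench at rest. Goes down 1.64 mm for each mm that the pad's middle goes down
- round_index (a point): Inner tip of the scale mark for the round pad: a small brass index, 3 mm thick at its point, on a 10 mm high slide at the outer edge of the white scale board beside the pointer. Set 12 to 32 mm below the pointer's rest height, differently on each scale and each time; z up. The board is 38 mm wide, 4 mm thick, top 91 mm above the bench
- square_pointer (a point): Tip of the dark steel pointer, 3 mm thick, that sticks out level from the plate corner with the square pad, 180 mm from the pivot axis (70 mm outward of the pad's middle), 78 mm above the bench at rest. Goes down 1.64 mm for each mm that the pad's middle goes down
- square_index (a point): Inner tip of the scale mark for the square pad: a small brass index, 3 mm thick at its point, on a 10 mm high slide at the outer edge of the white scale board beside the pointer. Set 12 to 32 mm below the pointer's rest height, differently on each scale and each time; z up. The board is 38 mm wide, 4 mm thick, top 91 mm above the bench
- socket: Loose drive socket, steel cylinder 30 mm across, 40 mm tall, standing beside the tilt plate; origin under its middle
- bearing: Loose steel bearing ring, 52 mm across, 15 mm thick, lying on the far side of the tilt plate; origin under its middle
- parallel: Loose ground steel bar 100 x 16 x 30 mm (upright on its 16 mm edge) beside the tilt plate; origin under its middle
- bored_plate: Loose steel plate 75 x 75 x 18 mm with a bore and four holes, lying to the left of the tilt plate; origin under its middle
- screwdriver: Loose screwdriver lying on the left of the bench; origin under its middle
- oil_bottle: Loose white oil bottle, 52 mm across, 140 mm tall, on the right of the bench; origin under its middle

How it is judged:
By the outcome, as a careful person would: the job done as asked, in the order asked, and still so for the second after the job is handed in, with the robot touching nothing.
It also fails if it takes over 58 s, if anything falls off the work surface, if the arm or the gripper's body presses on something with over 40 N, if the wrist force passes 120 N, or if a joint passes its speed limit or range.

## Working session

There is one attempt and no reset: what is moved stays moved. The work goes in short steps, Python scripts to look and compute and a tool call to move; the robot and the scene stay as the last step left them, time stands still between calls to the robot, and variables do not carry over. Pictures are saved under pics/ and viewed, at most 10 in all, crops included, and the job is handed in when it is done.

Besides the shell and the picture viewer there is one more tool, called after "Call:" as name([rows], argument=value, ...), one row to a line, values as JSON. play_rows: Moves the arm, as the interface text tells. Its arguments: {"type":"object","properties":{"increments":{"type":"array"},"grip_force":{"type":"number"}},"required":["increments"]}

```bash
mkdir -p pics; ls; cat > h.py <<'E'
import numpy as np, cv2
from rig import manip
def snap(n,f):
    i=manip.camera_info(n); p,d=manip.read_camera(n)
    np.savez('pics/'+f,p=p,d=d,eye=i['eye'],R=i['rotation'],vf=i['vfov'],cx=i['cx'],cy=i['cy'])
    cv2.imwrite('pics/'+f+'.png',p[:,:,::-1]); return i,p,d
E
python3 - <<'E'
from h import *
print(manip.get_obs(), manip.grip_point_offset)
ims=[]
for n in('scene','top'):
    i,p,d=snap(n,n+'0'); print(n,i); ims.append(p)
E
```

```text
pics
{'t': 0.0, 'joints': array([ 1.0737979 ,  0.53718021, -0.00444791,  1.53889028,  0.00261244,
        1.06729864, -0.07118235]), 'dq': array([-7.93502136e-04,  2.14614424e-04,  1.30597722e-06, -1.87461482e-04,
       -8.69654132e-04, -1.78622706e-03, -1.03749862e-03]), 'joint_torque': array([ 9.27139881e-04, -5.83425164e+01,  1.04938522e+00, -2.59106129e+01,
        1.24079810e-02,  9.60462639e-03,  5.00882800e-05]), 'tool_pos': array([ 0.27112768, -0.5899875 ,  0.20089727]), 'tool_rot': array([-8.47819584e-04,  9.76879686e-01,  2.13787966e-01, -2.55077775e-04]), 'contact_force': array([ 0.44084539,  0.0713991 , -0.27876333]), 'torque': array([-0.01124528, -0.03864328, -0.00646438]), 'finger_force': 0.0, 'gripper_width': 0.9984933769699649} 0.0187
scene {'vfov': 56.70485607523248, 'cx': 249.10028719490495, 'cy': 194.10237606872917, 'eye': array([0.97261576, 0.52356254, 0.80516642]), 'rotation': array([0.31707228, 0.11548981, 0.34202366, 0.87701031])}
top {'vfov': 46.0711239855399, 'cx': 261.516357531698, 'cy': 183.8552594244077, 'eye': array([ 0.35894816, -0.00481327,  1.23178704]), 'rotation': array([-0.70112468, -0.05963022,  0.06831123,  0.7072496 ])}
```

View pics/scene0.png

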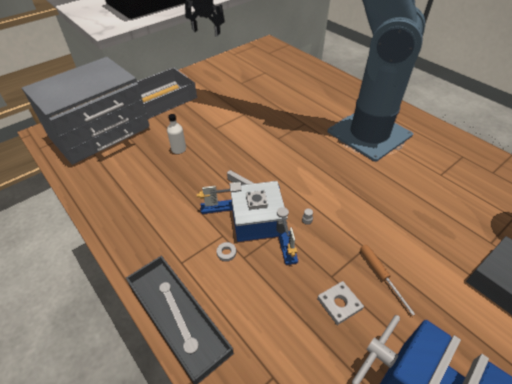

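View pics/top0.png

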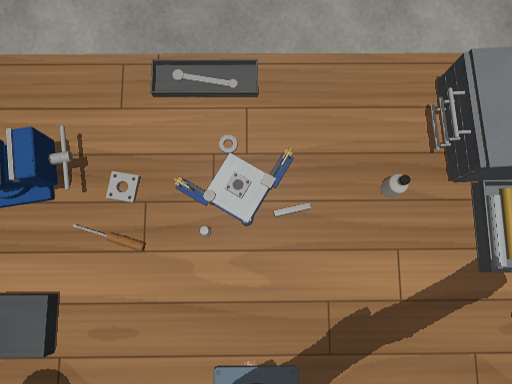

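The scene shows the plate near (258,205), with its pads at about (283,215) and (237,188). In the top view the pivot corner is near (248,222), the round pad at (210,196) and the square pad at (268,181). I'll measure those now.

```bash
cat >> h.py <<'E'
from scipy.spatial.transform import Rotation as Ro
def load(f):
    return dict(np.load('pics/'+f+'.npz'))
def world(c,uv,z=None,dep=None):
    uv=np.atleast_2d(uv).astype(float); F=192/np.tan(np.radians(float(c['vf']))/2)
    r=np.c_[(uv[:,0]-c['cx'])/F,-(uv[:,1]-c['cy'])/F,-np.ones(len(uv))]
    q=c['R']; R=Ro.from_quat([q[1],q[2],q[3],q[0]])
    w=R.apply(r)
    s=(z-c['eye'][2])/w[:,2] if dep is None else np.asarray(dep)
    return c['eye']+w*np.reshape(s,(-1,1))
def proj(c,P):
    F=192/np.tan(np.radians(float(c['vf']))/2); q=c['R']; R=Ro.from_quat([q[1],q[2],q[3],q[0]])
    p=R.inv().apply(np.atleast_2d(P)-c['eye']); return np.c_[c['cx']+F*p[:,0]/-p[:,2],c['cy']-F*p[:,1]/-p[:,2]]
E
python3 - <<'E'
from h import *
for f,b in(('top0',(170,140,310,235)),('scene0',(190,165,320,275))):
    c=load(f);d=c['d']
    v,u=np.mgrid[b[1]:b[3],b[0]:b[2]]; uv=np.c_[u.ravel(),v.ravel()]
    P=world(c,uv,dep=d[b[1]:b[3],b[0]:b[2]].ravel())
    z=P[:,2]; print(f,np.histogram(z,bins=np.arange(-.01,.12,.005)))
    m=(z>.078)&(z<.0865); Q=P[m]
    print('plate rect',cv2.minAreaRect(Q[:,:2].astype(np.float32)*1000),Q.mean(0))
    x0,y0,x1,y1=b; im=cv2.resize(c['p'][y0:y1,x0:x1],None,fx=5,fy=5,interpolation=cv2.INTER_CUBIC)
    cv2.imwrite('pics/crop_'+f+'.png',im[:,:,::-1])
a=cv2.imread('pics/crop_top0.png')
E
```

```text
top0 (array([  32, 2380, 5851,  767,  325,  410,   56,   64,  161,   48,   50,
         21,   29,   34,   12,   44,   42,   92, 1261,  899,  253,  158,
        233,   20,    0]), array([-0.01 , -0.005,  0.   ,  0.005,  0.01 ,  0.015,  0.02 ,  0.025,
        0.03 ,  0.035,  0.04 ,  0.045,  0.05 ,  0.055,  0.06 ,  0.065,
        0.07 ,  0.075,  0.08 ,  0.085,  0.09 ,  0.095,  0.1  ,  0.105,
        0.11 ,  0.115]))
plate rect ((617.3480224609375, 49.429290771484375), (211.7690887451172, 222.91485595703125), 58.387569427490234) [0.56213446 0.04150668 0.08373537]
scene0 (array([   7, 5546, 4228,  161, 1093,  329,   59,  116,   78,   69,   39,
         61,   75,   29,   33,   45,   43,  168, 1419,  190,  175,  205,
         77,    3,    0]), array([-0.01 , -0.005,  0.   ,  0.005,  0.01 ,  0.015,  0.02 ,  0.025,
        0.03 ,  0.035,  0.04 ,  0.045,  0.05 ,  0.055,  0.06 ,  0.065,
        0.07 ,  0.075,  0.08 ,  0.085,  0.09 ,  0.095,  0.1  ,  0.105,
        0.11 ,  0.115]))
plate rect ((611.4243774414062, 58.794891357421875), (215.96066284179688, 213.82785034179688), 60.00885772705078) [0.56949757 0.04915451 0.08259475]
```

View pics/crop_top0.png

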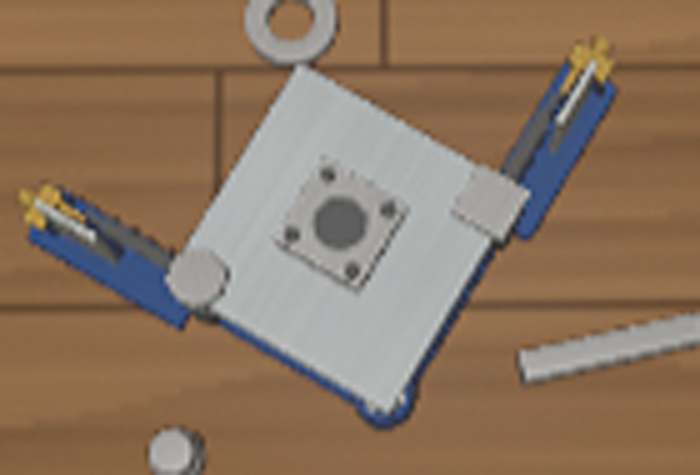

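View pics/crop_scene0.png

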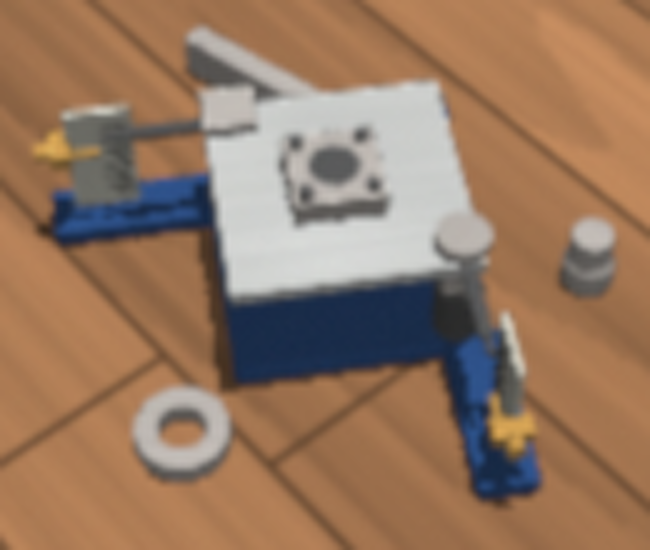

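The crops show the round pad's centre at top pixel (209.4,195.6), the square pad's at (268,180.6) and the pivot corner at about (247,221). The brass indexes sit at the outer ends of both boards. Next I'll compute the mount pose and where the wrist camera sits relative to the tool.

```bash
python3 - <<'E'
from h import *
np.set_printoptions(precision=4,suppress=True)
c=load('top0');s=load('scene0')
k=lambda c0,x,y:(c0[0]+x/5,c0[1]+y/5)
T=(170,140);S=(190,165)
rp=[world(c,k(T,197,276),.091)[0],world(s,k(S,464,234),.091)[0]]
sp=[world(c,k(T,490,203),.091)[0],world(s,k(S,228,109),.091)[0]]
bl=[world(c,k(T,342,222),.099)[0],world(s,k(S,336,164),.099)[0]]
far=[world(c,k(T,300,65),.083)[0],world(s,k(S,232,298),.083)[0]]
print(rp,sp,bl,far)
for a,b in zip(rp,sp): print(np.linalg.norm((a-b)[:2]))
R,Q=np.mean(rp,0),np.mean(sp,0)
d=(R-Q)[:2];yaw=np.arctan2(-d[0],d[1]);ux=np.array([np.cos(yaw),np.sin(yaw)])
print('yaw',yaw,'centre',(R+Q)[:2]/2-ux*.0028,np.mean(bl,0))
i=manip.camera_info('wrist');o=manip.get_obs()
q=o['tool_rot'];A=Ro.from_quat([*q[1:],q[0]]);q=i['rotation'];B=Ro.from_quat([*q[1:],q[0]])
print(i);print('cam in tool',A.inv().apply(i['eye']-o['tool_pos']));print((A.inv()*B).as_matrix());print(A.as_matrix())
E
```

```text
[array([0.5394, 0.1135, 0.091 ]), array([0.5401, 0.1191, 0.091 ])] [array([ 0.5763, -0.0367,  0.091 ]), array([ 0.5786, -0.0304,  0.091 ])] [array([0.5655, 0.0391, 0.099 ]), array([0.564 , 0.0447, 0.099 ])] [array([0.6521, 0.0617, 0.083 ]), array([0.6544, 0.0694, 0.083 ])]
0.15458062643261056
0.1544314654229438
yaw 0.24635347327233983 centre [0.5559 0.0407] [0.5647 0.0419 0.099 ]
{'vfov': 63.05000508300042, 'cx': 258.699540654107, 'cy': 199.14377068290776, 'eye': array([ 0.3428, -0.5589,  0.3733]), 'rotation': array([ 0.832 , -0.1299,  0.0843, -0.5326])}
cam in tool [ 0.078   0.0014 -0.1723]
[[ 0.0008  0.9521  0.3059]
 [ 1.     -0.0008  0.0001]
 [ 0.0003  0.3059 -0.9521]]
[[ 0.9086  0.4177 -0.0007]
 [ 0.4177 -0.9086  0.0014]
 [-0.0001 -0.0016 -1.    ]]
```

Call:
play_rows([
  [0.1,-0.09,-0.02,0,0,0,-1],
  [0.2,-0.18,-0.04,0,0,0,-1],
  [0.3,-0.27,-0.06,0,0,0,-1],
  [0.4,-0.36,-0.08,0,0,0,-1],
  [0.5,-0.45,-0.1,0,0,0,-1],
  [0.6,-0.55,-0.12,0,0,0,-1],
  [0.7,-0.64,-0.12,0,0,0,-1],
  [0.8,-0.73,-0.12,0,0,0,-1],
  [0.9,-0.82,-0.12,0,0,0,-1],
  [1,-0.92,-0.12,0,0,0,-1],
])

```text
t: 1.35
tool_pos: [0.3242, -0.4644, 0.2137]
tool_rot: [-0.0, 0.977, 0.214, -0.0]
contact_force: [-0.6, -0.6, -0.4]
gripper_width: 0.003
finger_force: 0.0
```

Call:
play_rows([
  [0.1,-0.09,-0.02,0,0,0,-1],
  [0.2,-0.18,-0.04,0,0,0,-1],
  [0.3,-0.27,-0.06,0,0,0,-1],
  [0.4,-0.36,-0.08,0,0,0,-1],
  [0.5,-0.45,-0.1,0,0,0,-1],
  [0.6,-0.55,-0.12,0,0,0,-1],
  [0.7,-0.64,-0.12,0,0,0,-1],
  [0.8,-0.73,-0.12,0,0,0,-1],
  [0.9,-0.82,-0.12,0,0,0,-1],
  [1,-0.92,-0.12,0,0,0,-1],
])

```text
t: 2.6
tool_pos: [0.3766, -0.339, 0.2257]
tool_rot: [-0.0, 0.977, 0.214, -0.0]
contact_force: [-0.7, 0.4, -0.6]
gripper_width: -0.003
finger_force: 0.0
```

Call:
play_rows([
  [0.1,-0.09,-0.02,0,0,0,-1],
  [0.2,-0.18,-0.04,0,0,0,-1],
  [0.3,-0.27,-0.06,0,0,0,-1],
  [0.4,-0.36,-0.08,0,0,0,-1],
  [0.5,-0.45,-0.1,0,0,0,-1],
  [0.6,-0.55,-0.12,0,0,0,-1],
  [0.7,-0.64,-0.12,0,0,0,-1],
  [0.8,-0.73,-0.12,0,0,0,-1],
  [0.9,-0.82,-0.12,0,0,0,-1],
  [1,-0.92,-0.12,0,0,0,-1],
])

```text
t: 3.85
tool_pos: [0.4291, -0.2138, 0.2377]
tool_rot: [-0.0, 0.977, 0.214, -0.0]
contact_force: [1.1, 0.2, 0.4]
gripper_width: 0.001
finger_force: 0.0
```

Call:
play_rows([
  [0.1,-0.09,-0.02,0,0,0,-1],
  [0.2,-0.18,-0.04,0,0,0,-1],
  [0.3,-0.27,-0.06,0,0,0,-1],
  [0.4,-0.36,-0.08,0,0,0,-1],
  [0.5,-0.45,-0.1,0,0,0,-1],
  [0.6,-0.55,-0.12,0,0,0,-1],
  [0.7,-0.64,-0.12,0,0,0,-1],
  [0.8,-0.73,-0.12,0,0,0,-1],
  [0.9,-0.82,-0.12,0,0,0,-1],
  [1,-0.92,-0.12,0,0,0,-1],
])

```text
t: 5.1
tool_pos: [0.4815, -0.0884, 0.2497]
tool_rot: [-0.0, 0.977, 0.214, -0.0]
contact_force: [-0.9, 0.2, 1.3]
gripper_width: -0.001
finger_force: 0.0
```

Call:
play_rows([
  [0.1,-0.09,-0.02,0,0,0,-1],
  [0.2,-0.18,-0.04,0,0,0,-1],
  [0.3,-0.27,-0.06,0,0,0,-1],
  [0.4,-0.36,-0.08,0,0,0,-1],
  [0.5,-0.45,-0.1,0,0,0,-1],
  [0.6,-0.55,-0.12,0,0,0,-1],
  [0.7,-0.64,-0.12,0,0,0,-1],
  [0.8,-0.73,-0.12,0,0,0,-1],
  [1,-0.92,-0.12,0,0,0,-1],
  [1,-0.92,-0.12,0,0,0,-1],
])

```text
t: 6.35
tool_pos: [0.5341, 0.039, 0.2617]
tool_rot: [-0.001, 0.977, 0.215, 0.0]
contact_force: [0.1, -0.2, -0.5]
gripper_width: -0.001
finger_force: 0.0
```

```bash
python3 - <<'E'
from h import *
i,p,d=snap('wrist','w1'); print(i['eye'])
cv2.imwrite('pics/w1b.png',cv2.resize(p,(800,600),interpolation=cv2.INTER_CUBIC)[:,:,::-1])
E
```

```text
[0.60540186 0.07032747 0.43408161]
```

View pics/w1b.png

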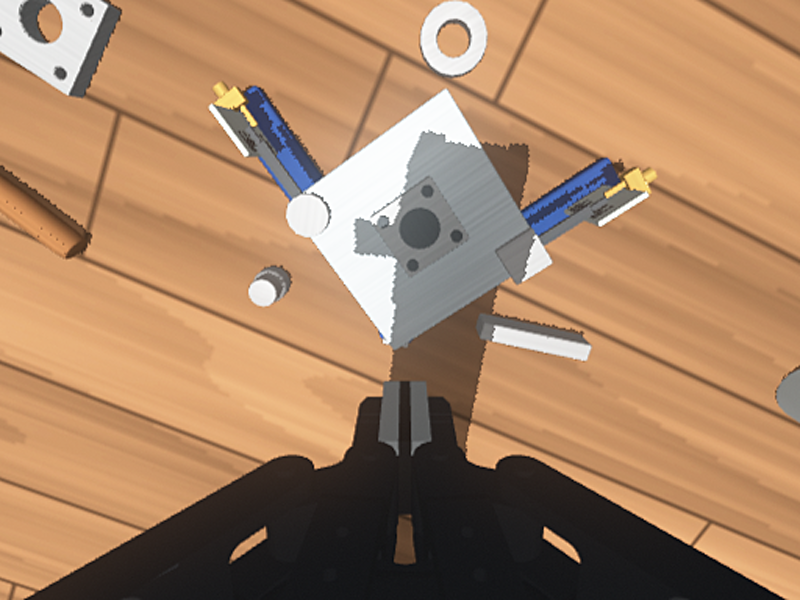

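The wrist view (800×600) shows the round pad at (308,215), the square pad at (524,258), the plate's far corner at (446,90) and the near one at (393,348). The index sides of both boards face the mount's +x, so I'll fix the pose from these and plan a low view from that side.

```bash
cat > m.py <<'E'
from h import *
np.set_printoptions(precision=4,suppress=True)
def fit(o,yaw,f): pass
E
python3 - <<'E'
from m import *
c=load('w1'); k=1.5625
d=c['d']
pts={'round':((308,215),.091,(2.8,77.8)),'square':((524,258),.091,(2.8,-77.8)),'block':((419,228),.099,(0,0)),'far':((446,90),.083,(95.5,0)),'near':((393,348),.083,(-95.5,0))}
W=[];M=[]
for n,(uv,z,m) in pts.items():
    uv=np.array(uv)/k; w=world(c,uv,z)[0]; dw=world(c,uv,dep=d[int(uv[1]),int(uv[0])])[0]; print(n,w,dw); W.append(w[:2]);M.append(np.array(m)/1000)
W=np.array(W);M=np.array(M);a=M-M.mean(0);b=W-W.mean(0)
yaw=np.arctan2((a[:,0]*b[:,1]-a[:,1]*b[:,0]).sum(),(a*b).sum())
R=np.array([[np.cos(yaw),-np.sin(yaw)],[np.sin(yaw),np.cos(yaw)]]);o=W.mean(0)-R@M.mean(0)
print('yaw',yaw,'o',o,'res mm',1000*(W-(M@R.T+o)))
# view pose
ob=manip.get_obs();q=ob['tool_rot'];A=Ro.from_quat([*q[1:],q[0]]);
tx=A.apply([1,0,0]);dy=np.arctan2(tx[1],tx[0])-yaw
D=Ro.from_rotvec([0,0,dy])*Ro.from_rotvec([0,-.6,0]);N=A*D
look=N.apply([-.3059,0,.9521]);cam=np.array([*o,.06])-.36*look
tcp=cam-N.apply([.078,.0014,-.1723]);print('tcp',tcp,'cam',cam)
print('shift/0.1',A.inv().apply(tcp-ob['tool_pos'])*10,'turn/pi',D.as_rotvec()/np.pi)
E
```

```text
round [0.5408 0.1144 0.091 ] [0.5411 0.1142 0.0928]
square [ 0.5774 -0.0361  0.091 ] [ 0.5776 -0.0355  0.093 ]
block [0.5661 0.0415 0.099 ] [0.566  0.0414 0.0986]
far [0.6534 0.0629 0.083 ] [0.6534 0.0628 0.0824]
near [0.4723 0.0186 0.083 ] [0.4725 0.0187 0.0835]
yaw 0.23936142214485837 o [0.5609 0.04  ] res mm [[-4.4089 -1.8291]
 [-4.6404 -1.1705]
 [ 5.1505  1.4853]
 [-0.3233  0.243 ]
 [ 4.2221  1.2713]]
tcp [0.6799 0.0704 0.1825] cam [0.8373 0.1074 0.2806]
shift/0.1 [1.4662 0.3118 0.7902] turn/pi [ 0.0185 -0.1904  0.0597]
```

Call:
play_rows([
  [0.1,0.04,0.02,0,0,0.01,-1],
  [0.2,0.08,0.05,0,0,0.02,-1],
  [0.3,0.12,0.07,0,0,0.03,-1],
  [0.4,0.16,0.1,0,0,0.04,-1],
  [0.5,0.2,0.12,0,0,0.05,-1],
  [0.6,0.24,0.15,0,0,0.061,-1],
  [0.7,0.28,0.17,0,0,0.061,-1],
  [0.8,0.31,0.2,0,0,0.061,-1],
  [0.9,0.31,0.2,0,0,0.061,-1],
  [0.9,0.31,0.2,0,0,0.061,-1],
])

```text
t: 7.65
tool_pos: [0.6289, 0.0463, 0.2417]
tool_rot: [-0.0, 0.993, 0.12, 0.0]
contact_force: [0.0, -0.0, 0.7]
gripper_width: 0.003
finger_force: 0.0
```

Call:
play_rows([
  [0.1,-0.02,0.05,0,-0.03,0,-1],
  [0.2,-0.04,0.1,0,-0.06,0,-1],
  [0.3,-0.06,0.2,0,-0.09,0,-1],
  [0.4,-0.08,0.3,0,-0.12,0,-1],
  [0.5,-0.1,0.4,0,-0.15,0,-1],
  [0.55,-0.11,0.5,0,-0.17,0,-1],
  [0.56,-0.11,0.55,0,-0.19,0,-1],
  [0.56,-0.11,0.59,0,-0.19,0,-1],
  [0.56,-0.11,0.59,0,-0.19,0,-1],
  [0.56,-0.11,0.59,0,-0.19,0,-1],
])

```text
t: 8.9
tool_pos: [0.6735, 0.0684, 0.179]
tool_rot: [0.035, 0.95, 0.114, -0.287]
contact_force: [-0.1, -0.2, 0.1]
gripper_width: -0.001
finger_force: 0.0
```

```bash
python3 - <<'E'
from h import *
i,p,d=snap('wrist','w2'); print(i['eye'],manip.get_obs()['joints'])
cv2.imwrite('pics/w2b.png',cv2.resize(p[40:340],(800,469),interpolation=cv2.INTER_CUBIC)[:,:,::-1])
E
```

```text
[0.82965733 0.10531928 0.27937278] [-0.26129472  1.07925358  0.22470081  0.75021888 -0.12418598  1.9084863
 -1.43132937]
```

View pics/w2b.png

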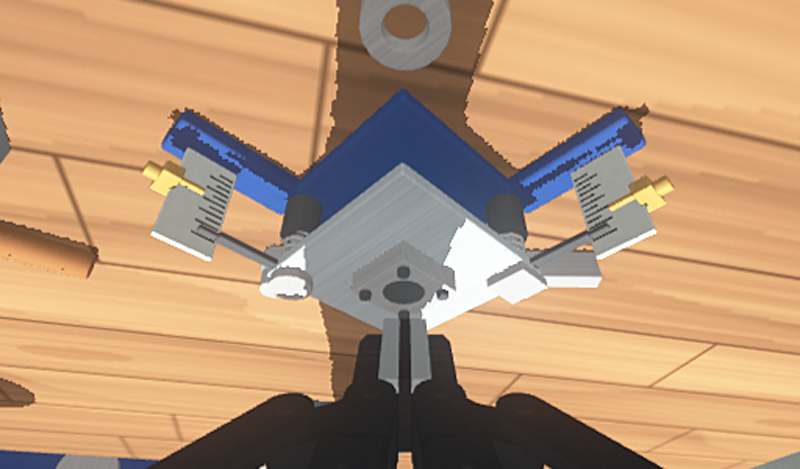

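This low view shows the round pointer's tip at about (195,225) and its index tip at (205,190). For the square pad they are at about (607,230) and (610,207). I'll magnify both.

```bash
python3 - <<'E'
from h import *
p=load('w2')['p']
a=[cv2.resize(p[130:220,x:x+65],None,fx=6,fy=6,interpolation=cv2.INTER_CUBIC) for x in (90,365)]
cv2.imwrite('pics/w2z.png',np.hstack(a)[:,:,::-1])
E
```

```text
(no output)
```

View pics/w2z.png

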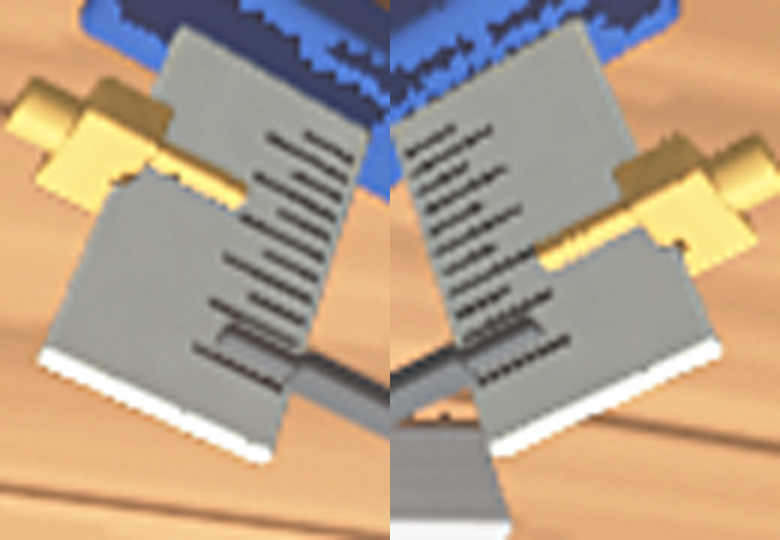

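```bash
python3 - <<'E'
from m import *
c=load('w2');p=c['p'].astype(int);d=c['d']
yaw=.2385;piv=np.array([.4836,.0207])
v,u=np.mgrid[0:384,0:512];P=world(c,np.c_[u.ravel(),v.ravel()],dep=d.ravel()).reshape(384,512,3)
hsv=cv2.cvtColor(c['p'],cv2.COLOR_RGB2HSV)
for n,s,(x0,x1) in(('round',1,(90,155)),('square',-1,(365,430))):
    a=yaw+s*np.pi/4; r=np.array([np.cos(a),np.sin(a)]); l=np.array([np.cos(a-s*np.pi/2),np.sin(a-s*np.pi/2)])
    L=np.stack([(P[...,:2]-piv)@r,(P[...,:2]-piv)@l,P[...,2]],-1)*1000
    print(n)
    reg=np.zeros((384,512),bool);reg[130:220,x0:x1]=1
    rad=L[...,0];lat=L[...,1];z=L[...,2]
    brd=reg&(hsv[...,1]<40)&(rad>165)&(rad<225)&(z>20)
    print('board lat',np.percentile(lat[brd],[5,50,95]),'rad',np.percentile(rad[brd],[2,98]),'ztop',np.percentile(z[brd],[2,98]))
    ye=reg&(hsv[...,0]>18)&(hsv[...,0]<32)&(hsv[...,1]>110)&(lat>-25)&(z>20)
    for lo in range(176,230,4):
        m=ye&(rad>=lo)&(rad<lo+4)
        if m.sum(): print(' Y',lo,m.sum(),'z',np.percentile(z[m],[0,25,50,75,100]).round(1),'lat',np.percentile(lat[m],[10,90]).round(1))
    bl=np.median(lat[brd])
    for lo in range(120,200,5):
        m=reg&(rad>=lo)&(rad<lo+5)&(lat>bl+1.5)&(z>60)&(z<90)&~ye
        if m.sum(): print(' P',lo,m.sum(),'z',np.percentile(z[m],[0,50,100]).round(1),'lat',np.percentile(lat[m],[10,50,90]).round(1))
E
```

```text
round
board lat [-9.4619 -8.2692 -6.7671] rad [165.7271 201.3817] ztop [21.8314 91.763 ]
 Y 184 7 z [50.9 51.1 51.3 51.9 53. ] lat [-2.7  0.4]
 Y 188 7 z [50.7 51.1 51.3 51.6 52.4] lat [-3.2 -0.4]
 Y 192 7 z [50.9 51.4 51.7 52.  52.4] lat [-2.6  0.1]
 Y 196 7 z [50.2 51.1 51.5 52.  52.6] lat [-3.   0.1]
 Y 200 41 z [53.3 54.6 54.8 55.2 55.9] lat [-15.6   2.3]
 Y 204 63 z [46.3 54.5 54.9 55.3 55.9] lat [-15.   2.]
 Y 208 43 z [53.1 54.4 54.8 55.2 56. ] lat [-15.9   2.1]
 Y 212 26 z [50.3 52.8 54.  54.5 55.6] lat [-7.7 -0.6]
 Y 216 25 z [49.  52.5 53.5 54.6 55.8] lat [-8.5 -2.8]
 Y 220 3 z [52.7 53.4 54.  54.2 54.4] lat [-7.6 -3.9]
 P 145 6 z [80.4 80.7 81.1] lat [-5.  -3.5 -2.5]
 P 150 32 z [76.9 80.5 82. ] lat [-3.8  0.3  2.9]
 P 155 39 z [76.7 80.5 81.6] lat [-3.6  1.6  3.3]
 P 160 42 z [76.5 80.5 81.8] lat [-3.2  1.6  3.1]
 P 165 37 z [77.5 80.3 86.4] lat [-3.   0.5  2.7]
 P 170 28 z [70.  79.8 81.2] lat [-2.8 -0.1  0.8]
 P 175 29 z [73.4 79.6 81. ] lat [-6.4  0.1  1.1]
 P 180 5 z [60.3 79.4 81.2] lat [-4.8  0.1  1.5]
 P 185 1 z [84.2 84.2 84.2] lat [-6.7 -6.7 -6.7]
square
board la
[... 411 characters left out ...]
z [62.5 70.3 70.8 71.2 71.6] lat [-11.4   5.7]
 Y 212 33 z [64.  67.7 69.  70.4 71.1] lat [-7.8  0.7]
 Y 216 27 z [66.3 68.1 69.2 70.  71.1] lat [-4.4  1. ]
 Y 220 7 z [64.5 65.5 66.2 68.3 71. ] lat [-4.1  0.5]
 P 150 9 z [80.1 80.7 81.4] lat [-2.8 -1.   1.1]
 P 155 38 z [77.1 80.4 81.7] lat [-1.5  3.2  5.6]
 P 160 45 z [76.8 80.5 81.6] lat [-1.2  4.   5.7]
 P 165 40 z [64.7 80.2 83.6] lat [-2.1  2.5  5.8]
 P 170 24 z [77.2 80.2 81. ] lat [0.9 3.  4.1]
 P 175 27 z [76.9 80.  81.4] lat [0.6 2.6 3.7]
 P 180 11 z [64.8 78.3 85.5] lat [-3.8  1.6  3.9]
 P 185 19 z [64.1 66.5 74.6] lat [-0.7  1.3  2.8]
 P 190 22 z [65.1 66.7 73.5] lat [-0.9  1.6  3.2]
 P 195 22 z [62.1 66.7 68.1] lat [0.  2.3 3.3]
```

The depth map gives tops that agree with the known heights: board about 91.7 mm and pointer about 79.8 mm. The indexes sit about 28.3 mm (round) and 12.8 mm (square) below rest, so the tilt should be 0.158 and 0.071 rad. Next I go above the round pad.

```bash
cat >> m.py <<'E'
yaw=.2385
PAD={'round':np.array([.5403,.1150]),'square':np.array([.5774,-.0350])}
def goal(n,th,lift=0.):
    s=1 if n=='round' else -1; a=yaw+s*np.pi/4
    r=np.array([np.cos(a),np.sin(a),0]); ax=np.cross([0,0,1],r)   # +rot about ax sends r down
    B=Ro.from_matrix(np.array([[np.cos(yaw),np.sin(yaw),0],[np.sin(yaw),-np.cos(yaw),0],[0,0,-1]]).T)
    piv=np.array([*PAD[n],.078])-.11*r
    T=Ro.from_rotvec(ax*th)
    return piv+T.apply(.11*r+[0,0,.013])+[0,0,lift], T*B
def show(n,th,lift=0.,base=None):
    p,N=goal(n,th,lift)
    if base is None:
        o=manip.get_obs();q=o['tool_rot'];p0,A=o['tool_pos'],Ro.from_quat([*q[1:],q[0]])
    else: p0,A=base
    print(n,th,'tcp',p,'shift',A.inv().apply(p-p0)*10,'turn',(A.inv()*N).as_rotvec()/np.pi)
    return p,N
def gauge(f):
    c=load(f);d=c['d'];hsv=cv2.cvtColor(c['p'],cv2.COLOR_RGB2HSV)
    v,u=np.mgrid[0:384,0:512];P=world(c,np.c_[u.ravel(),v.ravel()],dep=d.ravel()).reshape(384,512,3)
    for n,s in(('round',1),('square',-1)):
        a=yaw+s*np.pi/4;r=np.array([np.cos(a),np.sin(a)]);l=np.array([np.cos(a-s*np.pi/2),np.sin(a-s*np.pi/2)])
        piv=PAD[n]-.11*r;L=np.stack([(P[...,:2]-piv)@r,(P[...,:2]-piv)@l,P[...,2]],-1)*1000
        rad,lat,z=L[...,0],L[...,1],L[...,2]
        ye=(hsv[...,0]>18)&(hsv[...,0]<32)&(hsv[...,1]>110)&(abs(lat)<20)&(z>30)
        f3=lambda m:(m.sum(),np.percentile(z[m],[10,50,90]).round(1) if m.sum() else None)
        print(n,'idx',f3(ye&(rad>182)&(rad<197)),'slide',f3(ye&(rad>201)&(rad<211)))
        for lo in range(135,186,5):
            m=(rad>=lo)&(rad<lo+5)&(abs(lat)<3.5)&(z>40)&(z<90)&~ye
            print('  P',lo,f3(m),end='')
        print()
E
python3 - <<'E'
from m import *
b=show('round',0,.05); b=show('round',0,.004,b)
E
```

```text
round 0 tcp [0.5403 0.115  0.141 ] shift [-0.7753 -0.7695  0.9718] turn [0.0002 0.1865 0.0004]
round 0 tcp [0.5403 0.115  0.095 ] shift [0.   0.   0.46] turn [0. 0. 0.]
```

Call:
play_rows([
  [-0.1,-0.1,0.08,0,0.025,0,-1],
  [-0.2,-0.2,0.18,0,0.05,0,-1],
  [-0.3,-0.3,0.3,0,0.08,0,-1],
  [-0.4,-0.4,0.42,0,0.11,0,-1],
  [-0.5,-0.5,0.56,0,0.14,0,-1],
  [-0.6,-0.6,0.7,0,0.16,0,-1],
  [-0.7,-0.7,0.84,0,0.187,0,-1],
  [-0.775,-0.77,0.97,0,0.187,0,-1],
  [-0.775,-0.77,0.97,0,0.187,0,-1],
  [-0.775,-0.77,0.97,0,0.187,0,-1],
])

```text
t: 10.2
tool_pos: [0.5416, 0.1152, 0.1414]
tool_rot: [0.0, 0.993, 0.12, 0.001]
contact_force: [0.2, -0.6, -1.1]
gripper_width: -0.001
finger_force: 0.0
```

```bash
python3 - <<'E'
from m import *
i,p,d=snap('wrist','w3'); gauge('w3')
c=load('w3');v,u=np.mgrid[0:384,0:512];P=world(c,np.c_[u.ravel(),v.ravel()],dep=d.ravel()).reshape(384,512,3)
for n in PAD:
    m=(np.linalg.norm(P[...,:2]-PAD[n],axis=-1)<.03)&(abs(P[...,2]-.0915)<.004)
    print(n,m.sum(),P[m].mean(0),cv2.minAreaRect((P[m][:,:2]*1000).astype(np.float32)))
b=show('round',0,.01);
b=show('round',0,.003,b)
print(manip.get_obs()['contact_force'])
cv2.imwrite('pics/w3b.png',p[:,:,::-1])
E
```

```text
round idx (np.int64(70), array([50.1, 51.1, 51.9])) slide (np.int64(285), array([53.7, 54.7, 55.5]))
  P 135 (np.int64(61), array([79.3, 80.3, 81. ]))  P 140 (np.int64(60), array([79.8, 80.4, 81.2]))  P 145 (np.int64(61), array([79.6, 80.4, 81.2]))  P 150 (np.int64(63), array([79.6, 80.4, 81.5]))  P 155 (np.int64(62), array([79.2, 80.2, 81. ]))  P 160 (np.int64(68), array([79.3, 80.7, 81.5]))  P 165 (np.int64(55), array([78.9, 80.2, 81.4]))  P 170 (np.int64(38), array([78.5, 79.7, 80.6]))  P 175 (np.int64(44), array([78.6, 79.9, 80.7]))  P 180 (np.int64(7), array([49.3, 79. , 79.7]))  P 185 (np.int64(5), array([48.4, 49.4, 51. ]))
square idx (np.int64(0), None) slide (np.int64(0), None)
  P 135 (np.int64(59), array([79.5, 80.4, 81.3]))  P 140 (np.int64(61), array([79.6, 80.3, 81.2]))  P 145 (np.int64(56), array([79.7, 80.4, 81.2]))  P 150 (np.int64(63), array([79.6, 80.4, 81.4]))  P 155 (np.int64(58), array([80. , 80.5, 81.3]))  P 160 (np.int64(33), array([79.4, 80.3, 80.9]))  P 165 (np.int64(0), None)  P 170 (np.int64(0), None)  P 175 (np.int64(0), None)  P 180 (np.int64(0), None)  P 185 (np.int64(0), None)
round 1156 [0.5411 0.1154 0.0914] ((540.6206665039062, 115.1951675415039), (29.32756996154785, 28.832773208618164), 24.3475341796875)
square 1616 [ 0.5789 -0.0341  0.0912] ((578.5081176757812, -35.39063262939453), (31.619396209716797, 30.558414459228516), 58.9587287902832)
round 0 tcp [0.5403 0.115  0.101 ] shift [-0.0146 -0.0038  0.4028] turn [ 0.0004 -0.0008  0.0004]
round 0 tcp [0.5403 0.115  0.094 ] shift [0.   0.   0.07] turn [0. 0. 0.]
[-0.289  -0.5634 -0.0949]
```

View pics/w3b.png

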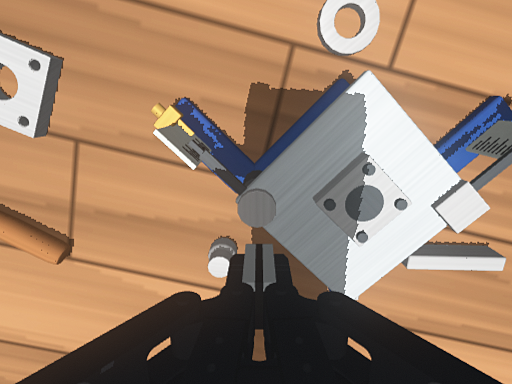

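The wrist camera sees the round pointer and index at (165,125)–(200,155) past the fingers, so I can read the gauge during the press. Next I work out the press increments.

```bash
sed -i "s/\[.5403,.1150\]/[.5408,.1152]/;s/\[.5774,-.0350\]/[.5782,-.0352]/" m.py; python3 - <<'E'
from m import *
for th,l in((0,.002),(.05,0),(.09,0),(.13,0)): show('round',th,l)
E
```

```text
round 0 tcp [0.5408 0.1152 0.093 ] shift [-0.0094 -0.0046  0.4829] turn [ 0.0004 -0.0008  0.0004]
round 0.05 tcp [0.5411 0.1156 0.0855] shift [-0.006  -0.0083  0.558 ] turn [-0.0109 -0.012   0.0004]
round 0.09 tcp [0.5412 0.1158 0.0811] shift [-0.0046 -0.0099  0.6023] turn [-0.0199 -0.021   0.0004]
round 0.13 tcp [0.5412 0.1158 0.0766] shift [-0.0044 -0.0102  0.6466] turn [-0.0288 -0.03    0.0004]
```

Call:
play_rows([
  [0,0,0.2,0,0,0,-1],
  [-0.005,-0.005,0.38,0,0,0,-1],
  [-0.005,-0.005,0.45,0,0,0,-1],
  [-0.005,-0.005,0.48,0,0,0,-1],
  [-0.005,-0.005,0.52,-0.005,-0.005,0,-1],
  [-0.005,-0.008,0.56,-0.011,-0.012,0,-1],
  [-0.005,-0.01,0.6,-0.02,-0.021,0,-1],
  [-0.005,-0.01,0.625,-0.024,-0.025,0,-1],
  [-0.005,-0.01,0.645,-0.028,-0.03,0,-1],
  [-0.005,-0.01,0.645,-0.028,-0.03,0,-1],
])

```text
t: 11.5
tool_pos: [0.5397, 0.1162, 0.0759]
tool_rot: [0.05, 0.991, 0.12, -0.041]
contact_force: [-0.7, 0.7, 0.6]
gripper_width: 0.0
finger_force: 0.0
```

```bash
python3 - <<'E'
from m import *
i,p,d=snap('wrist','w4'); gauge('w4')
for t in (.13,.145,.159,.165): show('round',t)
print(manip.get_obs()['contact_force'])
E
```

```text
round idx (np.int64(148), array([50.2, 51.1, 51.9])) slide (np.int64(650), array([53.7, 54.6, 55.4]))
  P 135 (np.int64(113), array([79.4, 80.4, 81.1]))  P 140 (np.int64(114), array([78.7, 80.4, 81.3]))  P 145 (np.int64(125), array([79.2, 80.4, 81. ]))  P 150 (np.int64(127), array([78.6, 80.5, 81.2]))  P 155 (np.int64(131), array([78.9, 80.3, 81.2]))  P 160 (np.int64(136), array([79.1, 80.4, 81.4]))  P 165 (np.int64(119), array([78.5, 80.1, 81. ]))  P 170 (np.int64(88), array([78.6, 79.9, 80.6]))  P 175 (np.int64(92), array([78.3, 79.7, 80.7]))  P 180 (np.int64(6), array([48.5, 50.7, 51.8]))  P 185 (np.int64(11), array([48.5, 49.8, 51.6]))
square idx (np.int64(0), None) slide (np.int64(0), None)
  P 135 (np.int64(0), None)  P 140 (np.int64(0), None)  P 145 (np.int64(0), None)  P 150 (np.int64(0), None)  P 155 (np.int64(0), None)  P 160 (np.int64(0), None)  P 165 (np.int64(0), None)  P 170 (np.int64(0), None)  P 175 (np.int64(0), None)  P 180 (np.int64(0), None)  P 185 (np.int64(0), None)
round 0.13 tcp [0.5412 0.1158 0.0766] shift [ 0.0143  0.0037 -0.0069] turn [-0.0008  0.0006  0.0006]
round 0.145 tcp [0.5412 0.1158 0.075 ] shift [0.0156 0.0025 0.0096] turn [-0.0041 -0.0028  0.0006]
round 0.159 tcp [0.5411 0.1158 0.0734] shift [0.0167 0.0015 0.0251] turn [-0.0073 -0.006   0.0006]
round 0.165 tcp [0.5411 0.1157 0.0728] shift [0.0171 0.0011 0.0317] turn [-0.0086 -0.0073  0.0006]
[ 0.4344 -0.0431 -0.3257]
```

There's no contact at z = 76 mm, which is unexpected, so I look.

```bash
python3 - <<'E'
from m import *
c=load('w4');o=manip.get_obs();print('tcp px',proj(c,o['tool_pos']),'pad px',proj(c,[.5408,.1152,.091]))
d=c['d'];P=lambda u,v:world(c,[[u,v]],dep=d[v,u])[0]
for v in range(200,275,6): print(v,[P(u,v).round(3).tolist() for u in (248,270)])
cv2.imwrite('pics/w4b.png',c['p'][:,:,::-1])
E
```

```text
tcp px [[256.8824 235.7615]] pad px [[260.6663 247.6589]]
200 [[0.55, 0.122, 0.047], [0.566, 0.115, 0.082]]
206 [[0.548, 0.122, 0.053], [0.564, 0.115, 0.084]]
212 [[0.554, 0.125, 0.076], [0.56, 0.114, 0.084]]
218 [[0.552, 0.125, 0.08], [0.556, 0.113, 0.083]]
224 [[0.552, 0.125, 0.087], [0.556, 0.114, 0.09]]
230 [[0.551, 0.125, 0.092], [0.552, 0.113, 0.09]]
236 [[0.547, 0.124, 0.092], [0.549, 0.112, 0.092]]
242 [[0.543, 0.123, 0.091], [0.545, 0.111, 0.091]]
248 [[0.552, 0.126, 0.112], [0.555, 0.116, 0.113]]
254 [[0.553, 0.127, 0.119], [0.555, 0.117, 0.12]]
260 [[0.553, 0.127, 0.124], [0.556, 0.118, 0.126]]
266 [[0.554, 0.128, 0.13], [0.555, 0.118, 0.129]]
272 [[0.554, 0.128, 0.134], [0.556, 0.12, 0.135]]
```

View pics/w4b.png

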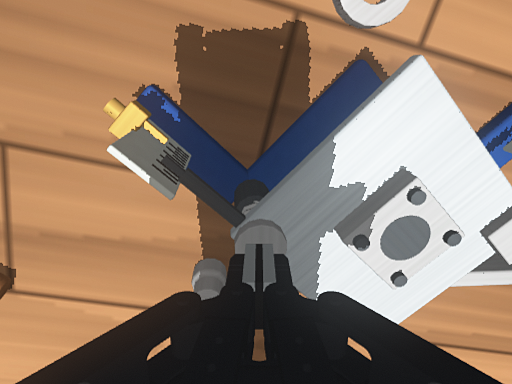

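w4 shows the fingertips ending at row 245 over the pad (centre about (260,240)), with the pad not touched. I'll check the true tip height with the fixed cameras' depth.

```bash
python3 - <<'E'
from m import *
i,p,d=snap('scene','s4');c=load('s4');o=manip.get_obs();print(o['tool_pos'])
print('tcp px',proj(c,o['tool_pos']),'pad',proj(c,[.5408,.1152,.091]))
v,u=np.mgrid[150:260,240:330];P=world(c,np.c_[u.ravel(),v.ravel()],dep=d[150:260,240:330].ravel()).reshape(110,90,3)
for vv in range(180,222,2):
    print(vv,[(P[vv-150,uu-240]*1000).round().astype(int).tolist() for uu in range(276,294,3)])
c=load('w4');q=o['tool_rot'];A=Ro.from_quat([*q[1:],q[0]])
for vv in (244,246,248,252,260): print(A.inv().apply(world(c,[[250,vv]],dep=c['d'][vv,250])[0]-o['tool_pos']),A.inv().apply(world(c,[[266,vv]],dep=c['d'][vv,266])[0]-o['tool_pos']))
E
```

```text
[0.5396 0.1156 0.0762]
tcp px [[281.6886 214.511 ]] pad [[281.5636 211.0372]]
180 [[589, 137, 255], [588, 145, 260], [587, 153, 265], [583, 158, 267], [581, 164, 270], [577, 169, 271]]
182 [[588, 136, 247], [589, 146, 255], [586, 152, 258], [583, 158, 260], [579, 163, 262], [574, 167, 262]]
184 [[588, 137, 241], [587, 145, 247], [586, 152, 252], [584, 159, 256], [578, 163, 255], [573, 167, 255]]
186 [[587, 136, 234], [587, 145, 240], [584, 151, 243], [580, 157, 245], [578, 163, 248], [574, 168, 250]]
188 [[570, 119, 201], [586, 145, 233], [584, 152, 238], [582, 158, 241], [576, 162, 241], [572, 167, 242]]
190 [[567, 117, 191], [568, 127, 200], [558, 127, 193], [580, 157, 233], [576, 162, 234], [570, 166, 233]]
192 [[566, 116, 182], [565, 125, 188], [558, 127, 186], [563, 142, 202], [561, 150, 207], [555, 153, 205]]
194 [[567, 117, 176], [565, 125, 182], [558, 128, 180], [564, 144, 197], [563, 152, 203], [553, 152, 197]]
196 [[557, 108, 154], [564, 125, 174], [554, 125, 167], [561, 142, 186], [563, 152, 196], [552, 152, 189]]
198 [[516, 67, 82], [557, 119, 157], [554, 126, 161], [561,
[... 719 characters left out ...]
[536, 123, 91], [530, 128, 91], [469, 85, 2]]
214 [[553, 108, 82], [552, 118, 91], [548, 124, 92], [540, 128, 90], [534, 132, 89], [472, 89, 0]]
216 [[557, 113, 81], [553, 119, 84], [550, 127, 89], [545, 133, 90], [484, 89, 0], [478, 95, 1]]
218 [[562, 118, 82], [556, 122, 81], [551, 128, 83], [544, 132, 81], [489, 94, -1], [483, 100, 1]]
220 [[564, 120, 78], [557, 124, 75], [550, 128, 74], [549, 138, 82], [494, 99, -1], [487, 104, -2]]
[ 0.0108 -0.0034 -0.0331] [ 0.0108  0.0044 -0.033 ]
[ 0.0114 -0.0033 -0.0364] [ 0.0112  0.0044 -0.036 ]
[ 0.0114 -0.0032 -0.0386] [ 0.0109  0.0043 -0.0376]
[ 0.0107 -0.0032 -0.0413] [ 0.0114  0.0042 -0.0425]
[ 0.0108 -0.003  -0.049 ] [ 0.0111  0.0041 -0.0495]
```

Both cameras agree: the fingertips end about 32 mm short of the reported TCP. I'll model that offset and redo the approach.

```bash
sed -i "s/    return piv+T.apply(.11\*r+\[0,0,.013\])+\[0,0,lift\], T\*B/    return piv+T.apply(.11*r+[0,0,.013])+[0,0,lift]+(T*B).apply([0,0,.032]), T*B/" m.py; python3 - <<'E'
from m import *
for th,l in((0,.008),(0,.003),(0,.0),(.03,0),(.06,0),(.1,0)): show('round',th,l)
E
```

```text
round 0 tcp [0.5408 0.1152 0.067 ] shift [ 0.0188 -0.0015  0.0904] turn [0.0284 0.0298 0.0004]
round 0 tcp [0.5408 0.1152 0.062 ] shift [ 0.0235 -0.006   0.14  ] turn [0.0284 0.0298 0.0004]
round 0 tcp [0.5408 0.1152 0.059 ] shift [ 0.0263 -0.0087  0.1697] turn [0.0284 0.0298 0.0004]
round 0.03 tcp [0.5405 0.1147 0.0557] shift [ 0.025  -0.0073  0.2031] turn [0.0217 0.023  0.0004]
round 0.06 tcp [0.5401 0.1141 0.0524] shift [ 0.023  -0.0051  0.2365] turn [0.0149 0.0163 0.0004]
round 0.1 tcp [0.5395 0.1131 0.0481] shift [ 0.0193 -0.0012  0.2808] turn [0.0059 0.0073 0.0004]
```

Call:
play_rows([
  [0.005,0,0.02,0.01,0.01,0,-1],
  [0.01,0,0.05,0.02,0.02,0,-1],
  [0.019,-0.002,0.09,0.028,0.03,0,-1],
  [0.023,-0.006,0.14,0.028,0.03,0,-1],
  [0.026,-0.008,0.16,0.028,0.03,0,-1],
  [0.026,-0.008,0.18,0.026,0.027,0,-1],
  [0.025,-0.007,0.2,0.022,0.023,0,-1],
  [0.024,-0.006,0.22,0.018,0.019,0,-1],
  [0.023,-0.005,0.235,0.015,0.016,0,-1],
  [0.023,-0.005,0.235,0.015,0.016,0,-1],
])

```text
t: 12.85
tool_pos: [0.5402, 0.1142, 0.0528]
tool_rot: [0.024, 0.992, 0.12, -0.019]
contact_force: [-1.6, -1.9, 6.9]
gripper_width: -0.001
finger_force: 3.4
```

```bash
python3 - <<'E'
from m import *
i,p,d=snap('wrist','w5'); gauge('w5')
for t in (.06,.09,.12,.14,.15,.159): show('round',t)
print(manip.get_obs()['contact_force'],manip.get_obs()['torque'])
E
```

```text
round idx (np.int64(173), array([50.2, 51. , 51.6])) slide (np.int64(738), array([53.7, 54.5, 55.4]))
  P 135 (np.int64(136), array([71.1, 72.2, 73.1]))  P 140 (np.int64(138), array([70.8, 72. , 72.8]))  P 145 (np.int64(141), array([70.4, 71.5, 72.5]))  P 150 (np.int64(144), array([70.1, 71.4, 72. ]))  P 155 (np.int64(153), array([69.7, 71. , 71.8]))  P 160 (np.int64(149), array([69.4, 70.7, 71.7]))  P 165 (np.int64(130), array([68.5, 70.3, 71.3]))  P 170 (np.int64(100), array([67.9, 69.6, 70.5]))  P 175 (np.int64(92), array([68. , 69.3, 70.2]))  P 180 (np.int64(8), array([48.4, 49. , 51.2]))  P 185 (np.int64(15), array([47.9, 49.3, 50.3]))
square idx (np.int64(0), None) slide (np.int64(0), None)
  P 135 (np.int64(0), None)  P 140 (np.int64(0), None)  P 145 (np.int64(0), None)  P 150 (np.int64(0), None)  P 155 (np.int64(0), None)  P 160 (np.int64(0), None)  P 165 (np.int64(0), None)  P 170 (np.int64(0), None)  P 175 (np.int64(0), None)  P 180 (np.int64(0), None)  P 185 (np.int64(0), None)
round 0.06 tcp [0.5401 0.1141 0.0524] shift [-0.0018  0.0001  0.0047] turn [0.0003 0.0006 0.0007]
round 0.09 tcp [0.5397 0.1134 0.0492] shift [-0.0061  0.0044  0.0376] turn [-0.0064 -0.0062  0.0007]
round 0.12 tcp [0.5392 0.1126 0.046 ] shift [-0.0111  0.0094  0.0703] turn [-0.0132 -0.013   0.0007]
round 0.14 tcp [0.5389 0.112  0.0438] shift [-0.0149  0.0132  0.092 ] turn [-0.0177 -0.0175  0.0007]
round 0.15 tcp [0.5387 0.1117 0.0428] shift [-0.0169  0.0152  0.1028] turn [-0.0199 -0.0197  0.0007]
round 0.159 tcp [0.5385 0.1114 0.0418] shift [-0.0187  0.017   0.1125] turn [-0.0219 -0.0217  0.0007]
[-2.2937 -2.0649  6.8484] [-0.5469  0.5045  0.0234]
```

Contact is good (about 7 N), and the gauge reads a 10.6 mm drop for a planned 10.8. I continue to just short of the index.

Call:
play_rows([
  [-0.002,0.002,0.015,-0.003,-0.003,0,-1],
  [-0.004,0.003,0.03,-0.006,-0.006,0,-1],
  [-0.006,0.005,0.045,-0.009,-0.009,0,-1],
  [-0.008,0.007,0.06,-0.012,-0.012,0,-1],
  [-0.01,0.01,0.075,-0.015,-0.015,0,-1],
  [-0.012,0.012,0.085,-0.017,-0.017,0,-1],
  [-0.014,0.014,0.092,-0.019,-0.019,0,-1],
  [-0.014,0.014,0.092,-0.019,-0.019,0,-1],
  [-0.014,0.014,0.092,-0.019,-0.019,0,-1],
  [-0.014,0.014,0.092,-0.019,-0.019,0,-1],
])

```text
t: 14.15
tool_pos: [0.5392, 0.112, 0.0444]
tool_rot: [0.057, 0.99, 0.12, -0.045]
contact_force: [-1.6, -2.1, 10.4]
gripper_width: 0.001
finger_force: 5.0
```

```bash
python3 - <<'E'
from m import *
i,p,d=snap('wrist','w6'); gauge('w6')
for t in (.145,.155,.16): show('round',t)
print(manip.get_obs()['contact_force'])
E
```

```text
round idx (np.int64(152), array([50. , 51. , 51.8])) slide (np.int64(956), array([53.7, 54.5, 55.4]))
  P 135 (np.int64(143), array([60.9, 62.3, 63.2]))  P 140 (np.int64(141), array([60.7, 61.8, 62.4]))  P 145 (np.int64(143), array([59.8, 61. , 62.1]))  P 150 (np.int64(157), array([58.8, 60.4, 61.4]))  P 155 (np.int64(154), array([58.4, 59.7, 60.7]))  P 160 (np.int64(161), array([57.6, 59.1, 60. ]))  P 165 (np.int64(119), array([56.6, 58. , 59.2]))  P 170 (np.int64(105), array([55.8, 57.2, 58.1]))  P 175 (np.int64(75), array([55.4, 56.8, 57.6]))  P 180 (np.int64(19), array([48.9, 50.9, 51.6]))  P 185 (np.int64(66), array([48.9, 50.8, 51.7]))
square idx (np.int64(0), None) slide (np.int64(0), None)
  P 135 (np.int64(0), None)  P 140 (np.int64(0), None)  P 145 (np.int64(0), None)  P 150 (np.int64(0), None)  P 155 (np.int64(0), None)  P 160 (np.int64(0), None)  P 165 (np.int64(0), None)  P 170 (np.int64(0), None)  P 175 (np.int64(0), None)  P 180 (np.int64(0), None)  P 185 (np.int64(0), None)
round 0.145 tcp [0.5388 0.1119 0.0433] shift [-0.0025 -0.0012  0.0114] turn [0.0002 0.0003 0.0006]
round 0.155 tcp [0.5386 0.1116 0.0422] shift [-0.0039  0.0001  0.0224] turn [-0.0021 -0.002   0.0006]
round 0.16 tcp [0.5385 0.1114 0.0417] shift [-0.0046  0.0009  0.0278] turn [-0.0032 -0.0031  0.0006]
[-2.5512 -1.8417  9.7725]
```

Call:
play_rows([
  [-0.001,0,0.008,-0.001,-0.001,0,-1],
  [-0.002,0,0.016,-0.002,-0.002,0,-1],
  [-0.003,0,0.022,-0.003,-0.003,0,-1],
  [-0.004,0,0.027,-0.003,-0.003,0,-1],
  [-0.004,0,0.03,-0.003,-0.003,0,-1],
  [-0.004,0,0.03,-0.003,-0.003,0,-1],
  [-0.004,0,0.03,-0.003,-0.003,0,-1],
  [-0.004,0,0.03,-0.003,-0.003,0,-1],
  [-0.004,0,0.03,-0.003,-0.003,0,-1],
  [-0.004,0,0.03,-0.003,-0.003,0,-1],
])

```text
t: 15.45
tool_pos: [0.5389, 0.1116, 0.0417]
tool_rot: [0.062, 0.99, 0.119, -0.049]
contact_force: [-2.1, -0.8, 12.1]
gripper_width: 0.001
finger_force: 5.6
```

```bash
sed -i 's/for n,s in((.round.,1),(.square.,-1)):/for n,s in [("round",1),("square",-1)][W]:/; s/def gauge(f)/def gauge(f,W=slice(0,2))/' m.py; python3 - <<'E'
from m import *
i,p,d=snap('wrist','w7'); gauge('w7',slice(0,1))
print(manip.get_obs()['contact_force'])
c=load('w7'); u0=proj(c,[PAD['round'][0]+.036,PAD['round'][1]+.06,.05])[0];print(u0)
x,y=[int(t) for t in u0]; x0=max(0,x-60);y0=max(0,y-60)
cv2.imwrite('pics/w7z.png',cv2.resize(p[y0:y0+110,x0:x0+130],None,fx=5,fy=5,interpolation=cv2.INTER_CUBIC)[:,:,::-1])
E
```

```text
round idx (np.int64(112), array([49.8, 50.9, 51.8])) slide (np.int64(1007), array([53.7, 54.5, 55.4]))
  P 135 (np.int64(142), array([57.4, 59. , 59.9]))  P 140 (np.int64(148), array([56.9, 58.4, 59.2]))  P 145 (np.int64(147), array([56.1, 57.5, 58.3]))  P 150 (np.int64(150), array([55.7, 56.7, 57.6]))  P 155 (np.int64(151), array([54.6, 56.1, 57. ]))  P 160 (np.int64(157), array([53.5, 55.4, 56.1]))  P 165 (np.int64(110), array([52.7, 54.1, 55. ]))  P 170 (np.int64(105), array([51.8, 53.2, 54. ]))  P 175 (np.int64(62), array([51.3, 52.6, 53.5]))  P 180 (np.int64(19), array([50.1, 51.1, 52. ]))  P 185 (np.int64(75), array([49.5, 50.8, 52. ]))
[-3.1067 -2.6846 12.4028]
[151.4488 158.1403]
```

Call:
play_rows([
  [0,0,0.004,0,0,0,-1],
  [0,0,0.004,0,0,0,-1],
  [0,0,0.004,0,0,0,-1],
  [0,0,0.004,0,0,0,-1],
  [0,0,0.004,0,0,0,-1],
  [0,0,0.004,0,0,0,-1],
  [0,0,0.004,0,0,0,-1],
  [0,0,0.004,0,0,0,-1],
  [0,0,0.004,0,0,0,-1],
  [0,0,0.004,0,0,0,-1],
])

```text
t: 16.75
tool_pos: [0.5388, 0.1115, 0.0413]
tool_rot: [0.062, 0.99, 0.119, -0.049]
contact_force: [-2.4, -2.1, 11.5]
gripper_width: 0.003
finger_force: 5.7
```

```bash
python3 - <<'E'
from m import *
i,p,d=snap('wrist','w8'); gauge('w8',slice(0,1))
c=load('w8'); u0=proj(c,[PAD['round'][0]+.036,PAD['round'][1]+.06,.05])[0]
x,y=[int(t) for t in u0]; x0=max(0,x-70);y0=max(0,y-60)
cv2.imwrite('pics/w8z.png',cv2.resize(p[y0:y0+110,x0:x0+130],None,fx=5,fy=5,interpolation=cv2.INTER_CUBIC)[:,:,::-1])
E
```

```text
round idx (np.int64(110), array([50.1, 51.1, 51.9])) slide (np.int64(1014), array([53.7, 54.6, 55.4]))
  P 135 (np.int64(145), array([57.3, 58.7, 59.5]))  P 140 (np.int64(139), array([56.9, 58. , 58.8]))  P 145 (np.int64(151), array([55.9, 57.1, 58.1]))  P 150 (np.int64(152), array([54.9, 56.4, 57.3]))  P 155 (np.int64(156), array([54. , 55.7, 56.5]))  P 160 (np.int64(163), array([53.2, 54.8, 55.7]))  P 165 (np.int64(110), array([51.9, 53.5, 54.5]))  P 170 (np.int64(104), array([50.9, 52.6, 53.5]))  P 175 (np.int64(60), array([50.9, 52.1, 53.1]))  P 180 (np.int64(20), array([49.4, 51.1, 52. ]))  P 185 (np.int64(76), array([49.1, 50.7, 51.7]))
```

View pics/w8z.png

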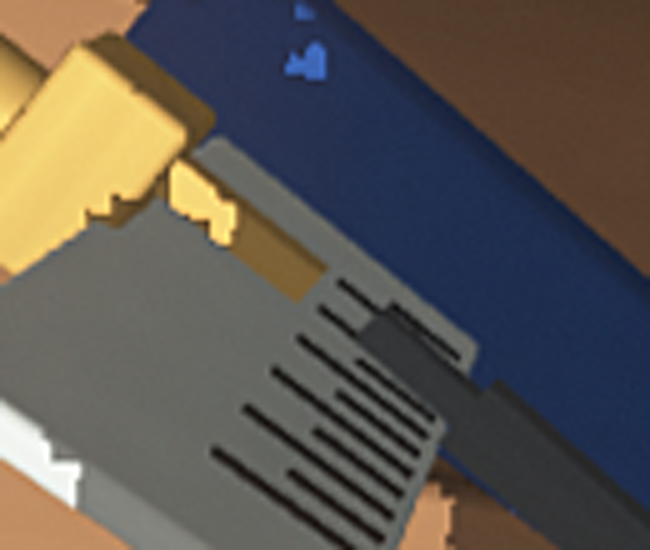

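This crop shows the pointer tip (370,320) level with and in line with the index end (310,285). The gauge reads a 28.3 mm drop against 28.3–28.7 for the index. I hold a moment more, then release.

Call:
play_rows([
  [0,0,0.002,0,0,0,-1],
  [0,0,0.002,0,0,0,-1],
  [0,0,0.002,0,0,0,-1],
  [0.005,0,-0.05,0.005,0.005,0,-1],
  [0.01,0,-0.12,0.02,0.02,0,-1],
  [0.02,0,-0.2,0.035,0.035,0,-1],
  [0.02,0,-0.3,0.035,0.035,0,-1],
  [0.02,0,-0.45,0.035,0.035,0,-1],
  [0.02,0,-0.6,0.035,0.035,0,-1],
  [0.02,0,-0.6,0.035,0.035,0,-1],
])

```text
t: 18.05
tool_pos: [0.5465, 0.1214, 0.1007]
tool_rot: [0.001, 0.993, 0.12, 0.0]
contact_force: [-0.6, -0.2, 0.2]
gripper_width: 0.0
finger_force: 0.0
```

```bash
python3 - <<'E'
from m import *
i,p,d=snap('wrist','w9'); gauge('w9',slice(0,1))
b=show('square',0,.045); show('square',0,.01,b)
E
```

```text
round idx (np.int64(103), array([50. , 50.9, 52. ])) slide (np.int64(403), array([53.7, 54.5, 55.4]))
  P 135 (np.int64(86), array([79.3, 80.4, 81.3]))  P 140 (np.int64(86), array([79.4, 80.3, 81.3]))  P 145 (np.int64(90), array([79.5, 80.5, 81.1]))  P 150 (np.int64(91), array([79.5, 80.3, 81.1]))  P 155 (np.int64(90), array([79.2, 80.4, 81.2]))  P 160 (np.int64(97), array([78.9, 80. , 80.9]))  P 165 (np.int64(74), array([78.7, 80.2, 81. ]))  P 170 (np.int64(59), array([78.6, 79.9, 80.5]))  P 175 (np.int64(63), array([78.7, 79.8, 80.6]))  P 180 (np.int64(2), array([48. , 48.6, 49.1]))  P 185 (np.int64(6), array([48.5, 48.8, 50.8]))
square 0 tcp [ 0.5782 -0.0352  0.104 ] shift [-0.0561  1.5937 -0.0401] turn [0.0004 0.0004 0.0008]
square 0 tcp [ 0.5782 -0.0352  0.069 ] shift [0.   0.   0.35] turn [0. 0. 0.]
```

Pointer sprang back to rest. On to the square pad.

Call:
play_rows([
  [0,0.05,-0.02,0,0,0,-1],
  [0,0.15,-0.04,0,0,0,-1],
  [-0.01,0.3,-0.04,0,0,0,-1],
  [-0.01,0.45,-0.04,0,0,0,-1],
  [-0.02,0.6,-0.04,0,0,0,-1],
  [-0.02,0.7,-0.04,0,0,0,-1],
  [-0.03,0.8,-0.04,0,0,0,-1],
  [-0.03,0.8,-0.04,0,0,0,-1],
  [-0.03,0.8,-0.04,0,0,0,-1],
  [-0.03,0.8,-0.04,0,0,0,-1],
])

```text
t: 19.35
tool_pos: [0.5611, 0.0424, 0.1033]
tool_rot: [0.001, 0.993, 0.12, -0.001]
contact_force: [0.0, 0.2, 0.7]
gripper_width: 0.004
finger_force: 0.0
```

Call:
play_rows([
  [0,0.15,0,0,0,0,-1],
  [-0.01,0.3,0,0,0,0,-1],
  [-0.01,0.45,0,0,0,0,-1],
  [-0.02,0.6,0,0,0,0,-1],
  [-0.03,0.7,0,0,0,0,-1],
  [-0.03,0.79,0,0,0,0,-1],
  [-0.03,0.79,0,0,0,0,-1],
  [-0.03,0.79,0,0,0,0,-1],
  [-0.03,0.79,0,0,0,0,-1],
  [-0.03,0.79,0,0,0,0,-1],
])

```text
t: 20.6
tool_pos: [0.577, -0.0353, 0.1034]
tool_rot: [0.001, 0.993, 0.12, -0.001]
contact_force: [-0.7, -0.5, -1.1]
gripper_width: 0.003
finger_force: 0.0
```

```bash
python3 - <<'E'
from m import *
i,p,d=snap('wrist','w10'); gauge('w10',slice(1,2))
c=load('w10');v,u=np.mgrid[0:384,0:512];P=world(c,np.c_[u.ravel(),v.ravel()],dep=d.ravel()).reshape(384,512,3)
m=(np.linalg.norm(P[...,:2]-PAD['square'],axis=-1)<.03)&(abs(P[...,2]-.0915)<.004)
print(m.sum(),P[m].mean(0),cv2.minAreaRect((P[m][:,:2]*1000).astype(np.float32)))
for t,l in((0,.01),(0,.003),(0,0),(.02,0),(.035,0),(.05,0)): show('square',t,l)
E
```

```text
square idx (np.int64(2), array([65. , 65.7, 66.3])) slide (np.int64(121), array([69.5, 70.4, 71.4]))
  P 135 (np.int64(81), array([79.6, 80.5, 81.2]))  P 140 (np.int64(79), array([79.7, 80.5, 81.2]))  P 145 (np.int64(79), array([79.5, 80.5, 81.3]))  P 150 (np.int64(82), array([79.6, 80.5, 81.2]))  P 155 (np.int64(86), array([79.8, 80.5, 81.3]))  P 160 (np.int64(87), array([79.7, 80.4, 81.2]))  P 165 (np.int64(70), array([79.3, 80.2, 81. ]))  P 170 (np.int64(65), array([78.7, 79.8, 80.7]))  P 175 (np.int64(60), array([78.3, 80. , 80.7]))  P 180 (np.int64(10), array([65.5, 66.8, 67.2]))  P 185 (np.int64(53), array([65.7, 66.9, 67.5]))
1972 [ 0.5805 -0.0351  0.0913] ((578.5001220703125, -35.464595794677734), (30.098093032836914, 30.207307815551758), 59.12557601928711)
square 0 tcp [ 0.5782 -0.0352  0.069 ] shift [0.0129 0.0007 0.3443] turn [0.0003 0.0008 0.0006]
square 0 tcp [ 0.5782 -0.0352  0.062 ] shift [0.0131 0.0007 0.4143] turn [0.0003 0.0008 0.0006]
square 0 tcp [ 0.5782 -0.0352  0.059 ] shift [0.0131 0.0006 0.4443] turn [0.0003 0.0008 0.0006]
square 0.02 tcp [ 0.5779 -0.035   0.0568] shift [ 0.0103 -0.0022  0.4663] turn [ 0.0048 -0.0037  0.0006]
square 0.035 tcp [ 0.5776 -0.0348  0.0552] shift [ 0.0081 -0.0046  0.4827] turn [ 0.0082 -0.0071  0.0006]
square 0.05 tcp [ 0.5773 -0.0346  0.0535] shift [ 0.0056 -0.0071  0.4991] turn [ 0.0116 -0.0105  0.0006]
```

Call:
play_rows([
  [0,0,0.15,0,0,0,-1],
  [0.013,0,0.3,0,0,0,-1],
  [0.013,0,0.38,0,0,0,-1],
  [0.013,0,0.42,0,0,0,-1],
  [0.012,0,0.445,0.001,-0.001,0,-1],
  [0.01,-0.002,0.466,0.005,-0.004,0,-1],
  [0.008,-0.005,0.483,0.008,-0.007,0,-1],
  [0.006,-0.007,0.495,0.011,-0.01,0,-1],
  [0.006,-0.007,0.495,0.011,-0.01,0,-1],
  [0.006,-0.007,0.495,0.011,-0.01,0,-1],
])

```text
t: 21.9
tool_pos: [0.5772, -0.0348, 0.0546]
tool_rot: [-0.015, 0.993, 0.12, -0.019]
contact_force: [-2.4, 0.7, 6.9]
gripper_width: 0.002
finger_force: 3.0
```

```bash
python3 - <<'E'
from m import *
i,p,d=snap('wrist','w11'); gauge('w11',slice(1,2))
for t in (.05,.06,.072): show('square',t)
print(manip.get_obs()['contact_force'])
E
```

```text
square idx (np.int64(46), array([66. , 66.9, 67.6])) slide (np.int64(63), array([69.5, 70.5, 71.3]))
  P 135 (np.int64(121), array([73.4, 74.5, 75. ]))  P 140 (np.int64(122), array([73.3, 74.1, 74.9]))  P 145 (np.int64(129), array([73.2, 74. , 74.8]))  P 150 (np.int64(132), array([73. , 73.7, 74.5]))  P 155 (np.int64(133), array([72.7, 73.5, 74.2]))  P 160 (np.int64(128), array([72.5, 73.3, 74.3]))  P 165 (np.int64(120), array([71.6, 73. , 73.7]))  P 170 (np.int64(103), array([70.6, 72.3, 73. ]))  P 175 (np.int64(100), array([70.5, 72.1, 73. ]))  P 180 (np.int64(18), array([65.5, 66.5, 69.3]))  P 185 (np.int64(77), array([65.1, 66.8, 67.8]))
square 0.05 tcp [ 0.5773 -0.0346  0.0535] shift [ 0.001  -0.0006  0.0108] turn [ 0.0003 -0.0003  0.0004]
square 0.06 tcp [ 0.5771 -0.0345  0.0524] shift [-0.0004 -0.002   0.0218] turn [ 0.0026 -0.0026  0.0004]
square 0.072 tcp [ 0.5768 -0.0343  0.0511] shift [-0.0022 -0.0038  0.035 ] turn [ 0.0053 -0.0053  0.0004]
[-3.2569  1.3887  6.6396]
```

Call:
play_rows([
  [0,0,0.008,0.001,-0.001,0,-1],
  [-0.001,-0.001,0.016,0.003,-0.003,0,-1],
  [-0.002,-0.002,0.022,0.005,-0.005,0,-1],
  [-0.003,-0.003,0.027,0.005,-0.005,0,-1],
  [-0.003,-0.003,0.031,0.005,-0.005,0,-1],
  [-0.003,-0.003,0.031,0.005,-0.005,0,-1],
  [-0.003,-0.003,0.031,0.005,-0.005,0,-1],
  [-0.003,-0.003,0.031,0.005,-0.005,0,-1],
  [-0.003,-0.003,0.031,0.005,-0.005,0,-1],
  [-0.003,-0.003,0.031,0.005,-0.005,0,-1],
])

```text
t: 23.2
tool_pos: [0.5768, -0.0345, 0.0517]
tool_rot: [-0.022, 0.992, 0.12, -0.028]
contact_force: [-3.2, 1.4, 7.7]
gripper_width: -0.003
finger_force: 3.6
```

```bash
python3 - <<'E'
from m import *
i,p,d=snap('wrist','w12'); gauge('w12',slice(1,2))
E
```

```text
square idx (np.int64(35), array([66.3, 66.9, 67.7])) slide (np.int64(117), array([69.5, 70.5, 71.1]))
  P 135 (np.int64(121), array([70.4, 71.2, 71.8]))  P 140 (np.int64(131), array([70. , 70.9, 71.6]))  P 145 (np.int64(131), array([69.5, 70.4, 71.4]))  P 150 (np.int64(127), array([69.3, 70.2, 71.1]))  P 155 (np.int64(140), array([68.9, 69.7, 70.6]))  P 160 (np.int64(134), array([68.6, 69.4, 70.1]))  P 165 (np.int64(124), array([67.7, 68.8, 69.8]))  P 170 (np.int64(100), array([66.8, 68.2, 69.1]))  P 175 (np.int64(105), array([66.1, 68. , 68.7]))  P 180 (np.int64(14), array([64.9, 67. , 67.8]))  P 185 (np.int64(99), array([65.3, 66.8, 67.6]))
```

Call:
play_rows([
  [0,0,0.005,0,0,0,-1],
  [0,0,0.005,0,0,0,-1],
  [0,0,0.005,0,0,0,-1],
  [0,0,0.005,0,0,0,-1],
  [0,0,0.005,0,0,0,-1],
  [0,0,0.005,0,0,0,-1],
  [0,0,0.005,0,0,0,-1],
  [0,0,0.005,0,0,0,-1],
  [0,0,0.005,0,0,0,-1],
  [0,0,0.005,0,0,0,-1],
])

```text
t: 24.5
tool_pos: [0.5769, -0.0345, 0.0512]
tool_rot: [-0.022, 0.992, 0.12, -0.028]
contact_force: [-3.9, 0.3, 8.2]
gripper_width: 0.003
finger_force: 3.7
```

```bash
python3 - <<'E'
from m import *
i,p,d=snap('wrist','w13'); gauge('w13',slice(1,2))
E
```

```text
square idx (np.int64(38), array([66.3, 67. , 67.9])) slide (np.int64(122), array([69.6, 70.4, 71.3]))
  P 135 (np.int64(128), array([69.7, 70.6, 71.2]))  P 140 (np.int64(124), array([69.6, 70.3, 71. ]))  P 145 (np.int64(129), array([69.2, 70. , 70.8]))  P 150 (np.int64(130), array([68.7, 69.6, 70.5]))  P 155 (np.int64(133), array([68.5, 69.2, 70. ]))  P 160 (np.int64(137), array([68.1, 68.8, 69.7]))  P 165 (np.int64(121), array([67.2, 68.2, 69.2]))  P 170 (np.int64(103), array([66. , 67.5, 68.3]))  P 175 (np.int64(102), array([66. , 67.2, 67.9]))  P 180 (np.int64(16), array([64.9, 66.7, 67.6]))  P 185 (np.int64(106), array([65.6, 66.9, 67.7]))
```

The pointer is level with the square index (12.9 mm drop) and has been held for over a second. I release it and lift clear.

Call:
play_rows([
  [0,0,0,0,0,0,-1],
  [0,0,0,0,0,0,-1],
  [0,0,-0.04,-0.003,0.003,0,-1],
  [0,0,-0.1,-0.01,0.01,0,-1],
  [0,0,-0.2,-0.016,0.016,0,-1],
  [0,0,-0.35,-0.016,0.016,0,-1],
  [0,0,-0.5,-0.016,0.016,0,-1],
  [0,0,-0.7,-0.016,0.016,0,-1],
  [0,0,-0.8,-0.016,0.016,0,-1],
  [0,0,-0.8,-0.016,0.016,0,-1],
])

```text
t: 25.8
tool_pos: [0.5824, -0.0378, 0.1311]
tool_rot: [0.001, 0.993, 0.119, 0.001]
contact_force: [-0.1, 0.8, -0.2]
gripper_width: 0.002
finger_force: 0.0
```

```bash
python3 - <<'E'
from m import *
i,p,d=snap('wrist','w14'); gauge('w14',slice(1,2)); snap('top','t14')
a=load('top0')['p'].astype(int);b=load('t14')['p'].astype(int);D=abs(a-b).max(2)>40
print(np.argwhere(D[120:260,60:170]).shape, manip.get_obs()['contact_force'],manip.get_obs()['tool_pos'])
manip.finish_job()
E
```

```text
square idx (np.int64(2), array([67.2, 67.2, 67.2])) slide (np.int64(23), array([69.2, 70.4, 71.4]))
  P 135 (np.int64(56), array([79.7, 80.4, 81.1]))  P 140 (np.int64(64), array([79.7, 80.4, 81.4]))  P 145 (np.int64(62), array([79.6, 80.4, 81.3]))  P 150 (np.int64(63), array([79.5, 80.4, 81.1]))  P 155 (np.int64(67), array([79.4, 80.3, 81.2]))  P 160 (np.int64(66), array([79.6, 80.4, 81.3]))  P 165 (np.int64(54), array([78.9, 80.3, 81. ]))  P 170 (np.int64(43), array([79.1, 79.9, 80.9]))  P 175 (np.int64(46), array([78.8, 79.6, 80.5]))  P 180 (np.int64(12), array([65.1, 67.3, 80.3]))  P 185 (np.int64(41), array([65.9, 66.9, 67.8]))
(0, 2) [0.3922 0.4965 0.2866] [ 0.5813 -0.0375  0.1298]
the job is handed in; nothing more can be done
```

Job handed in at about 26 s: I pressed the round pad, then the square pad, level with their indexes to within about 0.5 mm by wrist-camera depth, held each for over a second, and both corners sprang back to rest with the arm clear and neither index moved.

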